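Swing the press arm clear, cover the heat block and clamp it with the swing-arm press

TASK

Swing the press arm clear of the heat block and lay the loose metal cover squarely on the block, edges flush and grip bar up. Then swing the arm back until its plunger stands over the middle of the cover, and push the plunger down by its knob until the foot bears firmly on the cover's bar (press with about 15 N, and never bear on it with more than 35 N). Leave the foot down on the cover and leave the tip rack, bottle and pipette alone.

Things in the scene. Friction and masses are not known exactly. Their poses are not given: they have to be found in the camera images.
- press: Press fixed to the bench: white base 290 x 170 x 12 mm with a bare aluminium heat block 88 (x) x 130 (y) mm, its flat top (small white wells) 54 mm above the bench; on +x a white housing 120 mm wide, 72 mm high, with the arm's steel column 150 mm from the block's centre. Origin: on the bench under the block's centre; x points from block to column, z up.
- block_top (a point): Centre of the heat block's top face; axes as the press.
- swing (a joint): Swing of the grey level arm (26 mm wide, its top 153 mm above the bench) about its column, rad. 0: arm along the press's -x, plunger above the block's centre. Positive: swung towards the press's +y (1.57: along +y). Friction hinge, about 2 N at the plunger moves it, stays where left; no stop at 0 (range -1.75 to 1.75).
- swing_hinge (a point): On the arm's upright hinge axis, 140.5 mm above the bench. The plunger's axis is 150 mm from it.
- plunger: Upright plunger at the arm's end: on top a black knob, diameter 40, 30 mm high; below the arm a round black rubber foot, diameter 50, on a screw: its underside is 116 to 128 mm below the knob's top, set differently each time, so feel for contact. Pushed down (3 N of friction, up to 45 mm) it stays where left. Origin: centre of the knob's flat top, about 230 mm above the bench.
- cover: Loose aluminium cover, 88 (x) x 130 (y) x 6 mm plate, 0.2 to 0.35 kg, with a grip bar on top, 18 mm wide (x), 100 mm long (y), rising 18 mm above the plate. Lies flat on the bench, bar up. Origin: centre of its underside. Either way round fits.
- bar_top (a point): Centre of the top of the cover's grip bar, 24 mm above the cover's underside.
- tip_rack: Bystander: green pipette-tip rack 85 x 125 x 58 mm. Origin: centre of its underside.
- bottle: Bystander: capped bottle 60 mm in diameter, 130 mm high. Origin: centre of its underside.
- pipette: Bystander: white and black pipette 235 mm long lying on the bench. Origin: under its middle.
Not all that is in view belongs to the job. Several things have the shape of the cover; the one meant has the colours described above.

How it is judged:
On the way, in this order (a step that is already met when the one before it is completed fails the run):
1. the arm is swung clear of the heat block (horizontal distance between plunger and block_top above 0.08 m), for 0.2 s.
2. the cover lies flush on the heat block, let go (x of cover in the frame of block_top between -0.005 and 0.005 m and y of cover in the frame of block_top between -0.005 and 0.005 m and z of cover in the frame of block_top between -0.003 and 0.003 m and angle between the x axis of cover and the x axis of press, either way round below 0.06 rad and angle between cover's own z axis and vertical below 0.05 rad and contact force between the fingers and cover below 0.3 N), for 0.3 s.
3. the plunger's foot, over the middle of the cover, bears on it with more than 8 N (horizontal distance between plunger and block_top below 0.01 m and contact force between plunger and cover above 8 N), for 0.2 s.
At the end, for the whole second after the job is handed in: The cover lies flat on the heat block, within 5 mm and 0.06 rad of flush; the plunger's axis is within 10 mm of the block's middle and its foot rests on the cover's bar (more than 0.3 N); all at rest (x of cover in the frame of block_top between -0.005 and 0.005 m and y of cover in the frame of block_top between -0.005 and 0.005 m and z of cover in the frame of block_top between -0.003 and 0.003 m and angle between the x axis of cover and the x axis of press, either way round below 0.06 rad and angle between cover's own z axis and vertical below 0.05 rad and horizontal distance between plunger and block_top below 0.01 m and contact force between plunger and cover above 0.3 N and linear speed of cover below 0.01 m/s and velocity of joint swing between -0.05 and 0.05 rad/s); the robot touches nothing.
It fails at once if the plunger bears on the cover with more than 35 N (contact force between plunger and cover above 35 N).
It fails at once if a bystander (tip rack, bottle or pipette) is moved more than 20 mm (distance of any of tip_rack, bottle, pipette from where it was at the start of the episode above 0.02 m).
It also fails if it takes over 72 s, if anything falls off the work surface, if the arm or the gripper's body presses on something with over 40 N, if the wrist force passes 120 N, or if a joint passes its speed limit or range.

ROBOT

A 7-joint arm with a two-finger parallel gripper is mounted at the origin on the work surface. World frame = base frame: x ahead of the robot, y to its left, z up, the work surface at z = 0. Lengths are in m, angles in rad, forces in N, time in s.
With the tool pointing down it reaches from about 0.4 to 0.875 m from the base axis. Payload 6.5 kg.
Tool frame: the origin (TCP) lies midway between the tips of the shut fingers; the grasp point (between the pads) lies 19 mm behind it; z points along the fingers, y is the direction in which the jaws open and shut (so a half turn about z gives the same grasp; the last joint's range is limited). The gripper opens to 88 mm and grips with 3 to 60 N. Pads are 18 mm wide; open, the fingers measure 123 mm over their backs; the gripper's body (75 mm by 187 mm) begins 45 mm behind the grasp point.
Start: joints at [1.124, 0.536, -0.004, 1.538, 0.003, 1.067, -0.071], TCP at [0.242, -0.603, 0.239] pointing down, gripper open.
Joint ranges: [-2.7, 2.7], [-0.37, 2.16], [-1.27, 1.26], [0.24, 2.4], [-1.31, 4.45], [0.19, 1.91], [-2.76, 2.76]. Speed limits (rad/s): [2.39, 2.39, 3.14, 3.14, 3.14, 3.14, 3.14].

INTERFACE

Orientations are given as a unit quaternion [w, x, y, z].
In Python, from plant import arm, cams gives the robot as it stands.
- The arm moves only by the tool step_arm, never from a script. Its argument "series" is a list of rows, each an object of numbers: "claw": the closure in counts, from 0 (fully open) to 255 (shut); "dx", "dy", "dz": the shift along the tool's x, y, z as a fraction of full scale; "twist": the turn about the tool's z as a fraction of full scale. A call has 1 to 5 rows; each row shifts and turns the commanded pose from where the row before left it, along the tool's axes as they then stand; what a row does not reach is not made up. Full scale, the value 1, is 0.05 m for a shift and 8 degrees for a turn. A row lasts 1/8 s, in which the tool goes at most 62.5 mm and 10.7 degrees, less where a joint would pass 70% of its speed; a pose out of reach is approached as far as the arm can. A call with a number of a shift or a turn outside -1 to 1 is refused whole. A call with a gripper value outside its range is refused whole. The fingers move at their own pace and stop on an object; "grip_force" is the grip in N (left out, the last holds). Time passes only in rows, so rows that do not move let the fingers close. It gives the time, the measured TCP pose, the force and the opening at its end, in the units of the state.
- arm.get_obs(): the state, without advancing time (a new reading comes with each control period).
- cams.camera(name): name is "scene" or "top"; returns a dict with "color" (420x560x3 uint8, red, green, blue), "z_map" (420x560 float32, m along the optical axis (not along the pixel's ray), 0 where there is no reading), "fx", "fy", "cx", "cy" (pixels), "D" ([k1, k2, p1, p2, k3] as OpenCV has them; the pictures are not rectified), "world_to_cam" (4x4, takes a point from world to camera coordinates). Camera axes: x right, y down, z forward; pixel columns grow to the right and rows downward; lengths in m; the calibration is good to about 2 mm. A picture is of the moment at which its call begins.
- arm.hand_in(): hands the job in, once; it reports no verdict.
The state is a dict: "time_s": time; "joint_positions": joint angles; "joint_vel": joint speeds; "joint_torque": joint torques, N m; "eef_pos": TCP position; "tool_rot": TCP orientation; "wrist_force": force on the tool from outside, world axes, zero at the start; "moment": the same for the moment, N m; "width": finger opening in m.
Only numpy, scipy, OpenCV 4.12 (cv2) and the standard library are available. Lean on these libraries where they do the work, as an engineer would, in place of code of your own. Each camera call takes 0.05 s, during which the arm holds its last target. There are 200 camera calls.

## Working session

There is one attempt and no reset: what is moved stays moved. The work goes in short steps, Python scripts to look and compute and a tool call to move; the robot and the scene stay as the last step left them, time stands still between calls to the robot, and variables do not carry over. Pictures are saved under pics/ and viewed, about 8 in all and at most 12, crops included, and the job is handed in when it is done.

Besides the shell and the picture viewer there is one more tool, called after "Call:" as name(argument=value, ...), one argument or row to a line, values as JSON. step_arm: Moves the arm, as the interface text tells. Its arguments: {"type":"object","properties":{"series":{"type":"array","items":{"type":"object","properties":{"claw":{"type":"number"},"dx":{"type":"number"},"dy":{"type":"number"},"dz":{"type":"number"},"twist":{"type":"number"}}}},"grip_force":{"type":"number"}},"required":["series"]}

```bash
mkdir -p pics; ls; cat > h.py <<'E'
import numpy as np, cv2, pickle
from plant import arm, cams
def snap(n):
    c=cams.camera(n); pickle.dump(c,open(f'/tmp/{n}.pkl','wb')); return c
def load(n): return pickle.load(open(f'/tmp/{n}.pkl','rb'))
def K(c): return np.array([[c['fx'],0,c['cx']],[0,c['fy'],c['cy']],[0,0,1.]])
def ray(c,uv):
    p=cv2.undistortPoints(np.array(uv,float).reshape(-1,1,2),K(c),np.array(c['D'],float)).reshape(-1,2)
    T=np.array(c['world_to_cam']);R=T[:3,:3];o=-R.T@T[:3,3]
    return o,np.c_[p,np.ones(len(p))]@R
def onplane(c,uv,z):
    o,d=ray(c,uv); return o+d*((z-o[2])/d[:,2])[:,None]
def cloud(c):
    h,w=c['z_map'].shape; v,u=np.mgrid[:h,:w]
    o,d=ray(c,np.c_[u.ravel(),v.ravel()]); P=o+d*c['z_map'].reshape(-1,1); P[c['z_map'].ravel()==0]=np.nan
    return P.reshape(h,w,3)
def save(c,n,crop=None,s=1):
    im=c['color'][:,:,::-1]
    if crop: x0,y0,x1,y1=crop; im=im[y0:y1,x0:x1]
    cv2.imwrite(f'pics/{n}.png',cv2.resize(im,None,fx=s,fy=s,interpolation=cv2.INTER_CUBIC))
E
python3 - <<'E'
from h import *
a=snap('scene');b=snap('top')
im=np.vstack([a['color'],b['color']])[:,:,::-1]
cv2.imwrite('pics/a.png',a['color'][:,:,::-1]);cv2.imwrite('pics/b.png',b['color'][:,:,::-1])
print(arm.get_obs())
for c in(a,b): print(ray(c,[[280,210]]))
E
```

```text
pics
{'time_s': 0.1, 'joint_positions': array([ 1.12381308,  0.53712328, -0.00440941,  1.53872067,  0.00263417,
        1.0672703 , -0.07122579]), 'joint_vel': array([ 0.00020142, -0.00065567,  0.00023397, -0.00253384,  0.00106287,
       -0.00022097, -0.00052017]), 'joint_torque': array([ 3.01949680e-03, -5.72077310e+01,  9.93931666e-01, -2.52231091e+01,
       -5.62228973e-02,  1.34688051e-02,  7.47155400e-05]), 'eef_pos': array([ 0.24134117, -0.60297276,  0.23792658]), 'tool_rot': array([-7.25804176e-04,  9.81926395e-01,  1.89261670e-01, -2.19799980e-04]), 'wrist_force': array([ 0.66789451,  0.88813775, -0.1385562 ]), 'moment': array([-0.00645245,  0.00385894, -0.03194514]), 'width': 0.08819434207630021}
(array([0.86989635, 0.55742549, 1.00311613]), array([[-0.29366175, -0.57504148, -0.76376399]]))
(array([ 0.44068312, -0.07883384,  1.4137891 ]), array([[ 0.08174669,  0.00191879, -0.99672355]]))
```

View pics/a.png

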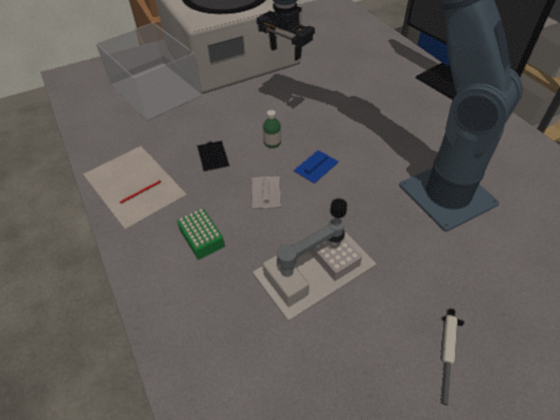

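View pics/b.png

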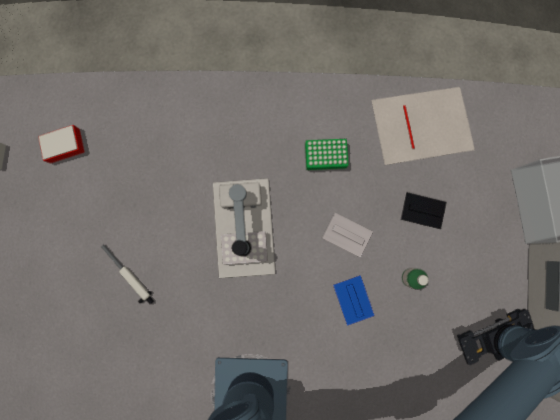

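Candidates in top view: light metal (348,235), black (424,210) and blue (354,300). The bare-metal one fits "aluminium", and I'll confirm it in a crop while measuring.

```bash
python3 - <<'E'
from h import *
b=load('top');a=load('scene')
im1=cv2.resize(b['color'][170:290,200:400],None,fx=4,fy=4,interpolation=2)
cv2.imwrite('pics/c.png',im1[:,:,::-1])
P=cloud(b)
# cover
hsv=cv2.cvtColor(b['color'],cv2.COLOR_RGB2HSV)
for (u,v) in [(348,235),(330,228),(300,235),(245,230),(225,265),(238,193),(241,247),(255,240),(258,258),(240,220),(230,240)]: print((u,v),b['color'][v,u],P[v,u].round(4))
Z=P[:,:,2]
def rect(m,z,name):
    cs,_=cv2.findContours(m.astype(np.uint8),cv2.RETR_EXTERNAL,cv2.CHAIN_APPROX_NONE)
    c=max(cs,key=cv2.contourArea); w=onplane(b,c.reshape(-1,2),z)
    r=cv2.minAreaRect((w[:,:2]*1000).astype(np.float32)); print(name,cv2.contourArea(c),r)
    return w
g=b['color'].min(2)
for t in(120,135,150):
    m=np.zeros_like(g);m[205:265,315:380]=(g[205:265,315:380]>t); rect(m,0.006,'cover%d'%t)
    m=np.zeros_like(g);m[170:285,205:280]=(g[170:285,205:280]>t); rect(m,0.012,'base%d'%t)
# cloud heights
reg=np.zeros_like(g,bool);reg[170:285,200:280]=1
for lo,hi,n in((.045,.06,'block'),(.064,.08,'housing'),(.14,.165,'arm'),(.205,.24,'knob')):
    m=reg&(Z>lo)&(Z<hi); q=P[m]; print(n,m.sum(),np.nanmedian(q,0).round(4), cv2.minAreaRect((q[:,:2]*1000).astype(np.float32)) if m.sum()>5 else '')
E
```

```text
(348, 235) [160 152 148] [ 0.4848 -0.2814  0.0217]
(330, 228) [160 152 148] [ 0.5051 -0.2284  0.0081]
(300, 235) [125 119 117] [ 0.4821 -0.1385  0.0016]
(245, 230) [128 124 118] [0.4877 0.0174 0.1481]
(225, 265) [161 156 148] [0.3861 0.0847 0.0143]
(238, 193) [115 119 119] [0.587  0.0385 0.1594]
(241, 247) [32 32 33] [0.4413 0.0202 0.2287]
(255, 240) [100  94  92] [ 0.4628 -0.0056  0.0552]
(258, 258) [101  95  92] [ 0.4106 -0.0156  0.052 ]
(240, 220) [116 121 120] [0.5142 0.0312 0.155 ]
(230, 240) [165 157 153] [0.4609 0.0673 0.056 ]
cover120 1210.5 ((486.6150207519531, -281.1505432128906), (132.76043701171875, 89.68529510498047), 64.76648712158203)
base120 2925.5 ((500.2333068847656, 34.565582275390625), (294.07952880859375, 172.22828674316406), 5.679886817932129)
cover135 1122.5 ((487.14044189453125, -281.5889892578125), (127.68724060058594, 85.59810638427734), 64.76792907714844)
base135 2511.5 ((500.1446533203125, 33.81033706665039), (288.3358154296875, 167.30311584472656), 5.663118839263916)
cover150 95.5 ((448.8066711425781, -301.06134033203125), (59.77775955200195, 28.347421646118164), 63.038448333740234)
base150 1559.5 ((499.4103698730469, 34.18662643432617), (285.1006164550781, 164.87722778320312), 5.585944652557373)
block 1019 [0.4393 0.0103 0.0545] ((508.1068420410156, 33.6356201171875), (223.617431640625, 130.58267211914062), 5.805733680725098)
housing 622 [0.595  0.0226 0.0722] ((545.7485961914062, 37.43891906738281), (165.44918823242188, 120.46994018554688), 5.356099605560303)
arm 652 [0.5467 0.0349 0.1543] ((518.2835083007812, 35.647804260253906), (188.3236846923828, 46.043495178222656), 4.019867897033691)
knob 198 [0.441  0.0249 0.2302] ((441.12957763671875, 24.443021774291992), (35.797332763671875, 37.584964752197266), 0.5049328804016113)
```

View pics/c.png

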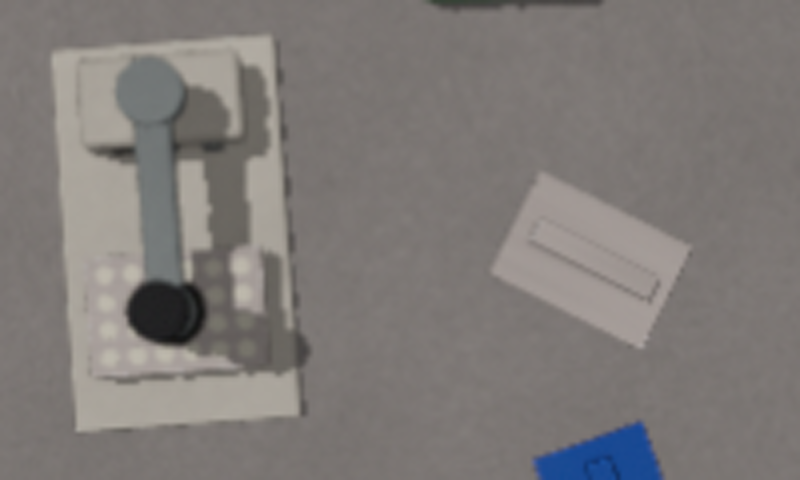

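Crop confirms it: the cover is the pale bare-metal plate with a bar along its length, at top-view (348,235). The black and blue plates are decoys. I'll refine the block centre, hinge and knob, and write a row planner.

```bash
cat >> h.py <<'E'
YAW=np.deg2rad(5.65)
def tyaw(q): return 2*np.arctan2(q[2],q[1])
def plan(x,y,z,yawdeg=None,n=None,start=None):
    """rows from current pose to the target (tool down)"""
    o=arm.get_obs(); p=np.array(o['eef_pos']);f=tyaw(o['tool_rot'])
    if start is not None: p=np.array(start[:3],float);f=np.deg2rad(start[3])
    t=np.array([x,y,z]);df=0 if yawdeg is None else (np.deg2rad(yawdeg)-f+np.pi)%(2*np.pi)-np.pi
    n=n or int(max(np.ceil(np.linalg.norm(t-p)/.05),np.ceil(abs(np.rad2deg(df))/8),1))
    d=(t-p)/n
    print('from',p.round(4),round(np.rad2deg(f),2),'rows',n)
    for i in range(n):
        c,s=np.cos(f),np.sin(f)
        r=[(c*d[0]+s*d[1])/.05,(s*d[0]-c*d[1])/.05,-d[2]/.05,-np.rad2deg(df)/n/8]
        print('{"dx":%.3f,"dy":%.3f,"dz":%.3f,"twist":%.3f}'%tuple(r)); f+=df/n
E
python3 - <<'E'
from h import *
b=load('top');a=load('scene')
B=np.array([np.cos(YAW),np.sin(YAW)]);N=np.array([-B[1],B[0]])
c0=np.array([.5002,.0342])
for n,c in(('top',b),('scene',a)):
    P=cloud(c).reshape(-1,3);P=P[np.isfinite(P[:,0])]
    l=np.c_[(P[:,:2]-c0)@B,(P[:,:2]-c0)@N,P[:,2]]
    q=l[(abs(l[:,0])<.16)&(abs(l[:,1])<.1)]
    k=q[(q[:,2]>.05)&(q[:,2]<.058)&(q[:,0]<.03)]
    print(n,'block',len(k),np.percentile(k,[0.5,2,50,98,99.5],axis=0).round(4).tolist())
    k=q[(q[:,2]>.224)&(q[:,2]<.24)];print('knob',len(k),k.min(0),k.max(0),(k.min(0)+k.max(0))/2)
    k=q[(q[:,2]>.1565)&(q[:,2]<.165)&(q[:,0]>.03)];print('col',len(k),k.min(0),k.max(0),(k.min(0)+k.max(0))/2)
    k=q[(q[:,2]>.069)&(q[:,2]<.076)&(q[:,0]>.0)];print('hous',len(k),np.percentile(k,[1,99],axis=0).round(4).tolist())
plan(.441,.0245,.28,95)
E
```

```text
top block 850 [[-0.1036, -0.0665, 0.0502], [-0.1025, -0.0651, 0.0504], [-0.0651, -0.0176, 0.0543], [-0.017, 0.0621, 0.0576], [-0.0161, 0.0633, 0.0579]]
knob 187 [-0.07791882 -0.02125831  0.22476271] [-0.04142796  0.01507337  0.23695866] [-0.05967339 -0.00309247  0.23086068]
col 167 [ 0.03239743 -0.02386117  0.15650093] [0.1124178  0.02055349 0.16424259] [ 0.07240761 -0.00165384  0.16037176]
hous 469 [[0.0633, -0.0597, 0.0691], [0.1268, 0.0563, 0.0757]]
scene block 925 [[-0.0997, -0.0311, 0.0501], [-0.0984, -0.0284, 0.0504], [-0.0504, 0.0224, 0.0538], [-0.0126, 0.0632, 0.0572], [-0.0118, 0.064, 0.0577]]
knob 186 [-0.07606144 -0.02030529  0.22402283] [-0.03610662  0.01820547  0.23349469] [-0.05608403 -0.00104991  0.22875876]
col 139 [ 0.03058159 -0.02349015  0.1565078 ] [0.11635105 0.02168906 0.16079442] [ 0.07346632 -0.00090054  0.15865111]
hous 700 [[0.069, -0.0581, 0.0691], [0.1306, 0.0566, 0.0755]]
from [ 0.2413 -0.603   0.2379] 21.82 rows 14
{"dx":0.598,"dy":-0.726,"dz":-0.060,"twist":-0.653}
{"dx":0.662,"dy":-0.669,"dz":-0.060,"twist":-0.653}
{"dx":0.720,"dy":-0.606,"dz":-0.060,"twist":-0.653}
{"dx":0.772,"dy":-0.538,"dz":-0.060,"twist":-0.653}
{"dx":0.818,"dy":-0.465,"dz":-0.060,"twist":-0.653}
{"dx":0.857,"dy":-0.389,"dz":-0.060,"twist":-0.653}
{"dx":0.889,"dy":-0.309,"dz":-0.060,"twist":-0.653}
{"dx":0.913,"dy":-0.227,"dz":-0.060,"twist":-0.653}
{"dx":0.930,"dy":-0.142,"dz":-0.060,"twist":-0.653}
{"dx":0.939,"dy":-0.057,"dz":-0.060,"twist":-0.653}
{"dx":0.940,"dy":0.029,"dz":-0.060,"twist":-0.653}
{"dx":0.934,"dy":0.114,"dz":-0.060,"twist":-0.653}
{"dx":0.919,"dy":0.199,"dz":-0.060,"twist":-0.653}
{"dx":0.898,"dy":0.282,"dz":-0.060,"twist":-0.653}
```

Call:
step_arm(
  series=[
    {"dx": 0.6, "dy": -0.72, "dz": -0.1, "twist": -0.65, "claw": 0},
    {"dx": 0.66, "dy": -0.66, "dz": -0.1, "twist": -0.65, "claw": 0},
    {"dx": 0.72, "dy": -0.6, "dz": -0.1, "twist": -0.65, "claw": 0},
    {"dx": 0.77, "dy": -0.54, "dz": -0.1, "twist": -0.65, "claw": 0},
    {"dx": 0.82, "dy": -0.46, "dz": -0.1, "twist": -0.65, "claw": 0},
  ],
)

```text
time_s: 0.72
eef_pos: [0.3138, -0.3787, 0.2636]
tool_rot: [-0.0, 0.914, 0.407, -0.0]
wrist_force: [2.0, -0.4, 0.2]
width: 0.0879
```

Call:
step_arm(
  series=[
    {"dx": 0.86, "dy": -0.39, "dz": -0.1, "twist": -0.65, "claw": 0},
    {"dx": 0.89, "dy": -0.31, "dz": -0.1, "twist": -0.65, "claw": 0},
    {"dx": 0.91, "dy": -0.23, "dz": -0.1, "twist": -0.65, "claw": 0},
    {"dx": 0.93, "dy": -0.14, "dz": -0.1, "twist": -0.65, "claw": 0},
    {"dx": 0.94, "dy": -0.06, "dz": 0, "twist": -0.65, "claw": 0},
  ],
)

```text
time_s: 1.35
eef_pos: [0.3859, -0.1548, 0.284]
tool_rot: [0.0, 0.799, 0.602, 0.0]
wrist_force: [-0.1, -0.1, -0.7]
width: 0.0881
```

Call:
step_arm(
  series=[
    {"dx": 0.94, "dy": 0.03, "dz": 0, "twist": -0.65, "claw": 0},
    {"dx": 0.93, "dy": 0.11, "dz": 0, "twist": -0.65, "claw": 0},
    {"dx": 0.92, "dy": 0.2, "dz": 0, "twist": -0.65, "claw": 0},
    {"dx": 0.9, "dy": 0.28, "dz": 0, "twist": -0.65, "claw": 0},
    {"claw": 0},
  ],
)

```text
$.series[4]: bad value
```

```bash
python3 - <<'E'
from h import *
plan(.4427,.0265,.205,95.65)
E
```

```text
from [ 0.3859 -0.1548  0.284 ] 73.98 rows 5
{"dx":0.760,"dy":0.018,"dz":0.316,"twist":-0.542}
{"dx":0.756,"dy":0.076,"dz":0.316,"twist":-0.542}
{"dx":0.749,"dy":0.133,"dz":0.316,"twist":-0.542}
{"dx":0.736,"dy":0.189,"dz":0.316,"twist":-0.542}
{"dx":0.720,"dy":0.244,"dz":0.316,"twist":-0.542}
```

Call:
step_arm(
  series=[
    {"dx": 0.76, "dy": 0.02, "dz": 0, "twist": -0.54, "claw": 0},
    {"dx": 0.76, "dy": 0.08, "dz": 0, "twist": -0.54, "claw": 0},
    {"dx": 0.75, "dy": 0.13, "dz": 0, "twist": -0.54, "claw": 0},
    {"dx": 0.74, "dy": 0.19, "dz": 0, "twist": -0.54, "claw": 0},
    {"dx": 0.72, "dy": 0.24, "dz": 0, "twist": -0.54, "claw": 0},
  ],
)

```text
time_s: 1.98
eef_pos: [0.4431, 0.0264, 0.2836]
tool_rot: [-0.0, 0.672, 0.741, -0.0]
wrist_force: [0.6, 0.4, -0.7]
width: 0.088
```

Call:
step_arm(
  series=[
    {"dx": 0, "dy": 0, "dz": 0.5, "twist": 0, "claw": 0},
    {"dx": 0, "dy": 0, "dz": 0.5, "twist": 0, "claw": 0},
    {"dx": 0, "dy": 0, "dz": 0.54, "twist": 0, "claw": 0},
    {"dx": 0, "dy": 0, "dz": 0, "twist": 0, "claw": 0},
  ],
)

```text
time_s: 2.48
eef_pos: [0.4414, 0.0252, 0.2052]
tool_rot: [-0.002, 0.673, 0.74, -0.001]
wrist_force: [0.2, 0.4, 0.6]
width: 0.0882
```

Call:
step_arm(
  series=[
    {"dx": 0, "dy": 0, "dz": 0, "twist": 0, "claw": 180},
    {"dx": 0, "dy": 0, "dz": 0, "twist": 0, "claw": 180},
    {"dx": 0, "dy": 0, "dz": 0, "twist": 0, "claw": 180},
    {"dx": 0, "dy": 0, "dz": 0, "twist": 0, "claw": 180},
  ],
  grip_force=15,
)

```text
time_s: 2.98
eef_pos: [0.4433, 0.0253, 0.2071]
tool_rot: [0.0, 0.673, 0.74, 0.0]
wrist_force: [-0.0, -0.5, 0.3]
width: 0.0503
```

```bash
python3 - <<'E'
from h import *
o=arm.get_obs();print(o['eef_pos'],np.rad2deg(tyaw(o['tool_rot'])),o['width'],o['wrist_force'],o['joint_positions'])
# arc rows: hinge from current TCP = +150mm along press x
f=tyaw(o['tool_rot']);th=np.deg2rad(8);d=YAW
for k in range(3):
    h=.15*np.array([np.cos(d),np.sin(d)]); c,s=np.cos(-th),np.sin(-th)
    m=h-np.array([c*h[0]-s*h[1],s*h[0]+c*h[1]])
    print((np.cos(f)*m[0]+np.sin(f)*m[1])/.05,(np.sin(f)*m[0]-np.cos(f)*m[1])/.05)
    d-=th;f-=th
E
```

```text
[0.44325171 0.02526727 0.20705814] 95.41135139338533 0.05027666662072496 [-0.02132762 -0.51910215  0.2558046 ] [ 0.36705928  0.28762319 -0.6058713   2.0629266   0.21682968  0.85130153
 -0.2689515 ]
0.417637287213795 0.027456492500614174
0.41763728721379517 0.027456492500614854
0.4176372872137952 0.027456492500614733
```

Call:
step_arm(
  series=[
    {"dx": 0, "dy": 0, "dz": 0, "twist": 0, "claw": 180},
    {"dx": 0, "dy": 0, "dz": 0, "twist": 0, "claw": 180},
    {"dx": 0, "dy": 0, "dz": 0, "twist": 0, "claw": 180},
  ],
)

```text
time_s: 3.35
eef_pos: [0.4424, 0.0252, 0.2065]
tool_rot: [-0.0, 0.673, 0.74, -0.001]
wrist_force: [-4.2, 0.7, 2.1]
width: 0.0396
```

Gripped (39.6 mm, matching the 40 mm knob). Now the swing arc.

Call:
step_arm(
  series=[
    {"dx": 0.42, "dy": 0.03, "dz": 0, "twist": 1, "claw": 180},
    {"dx": 0.42, "dy": 0.03, "dz": 0, "twist": 1, "claw": 180},
    {"dx": 0.42, "dy": 0.03, "dz": 0, "twist": 1, "claw": 180},
  ],
)

```text
time_s: 3.72
eef_pos: [0.4483, 0.0876, 0.2059]
tool_rot: [-0.001, 0.813, 0.582, -0.002]
wrist_force: [-4.1, -1.3, 1.4]
width: 0.0397
```

```bash
python3 - <<'E'
from h import *
o=arm.get_obs();print(o['eef_pos'],np.rad2deg(tyaw(o['tool_rot'])),o['width'],o['wrist_force'],o['moment'])
h=np.array([.4424,.0255])+.15*np.array([np.cos(YAW),np.sin(YAW)]);d=o['eef_pos'][:2]-h
print(h,np.linalg.norm(d),np.rad2deg(np.arctan2(d[1],d[0])))
E
```

```text
[0.44834564 0.0876363  0.20593307] 71.13583551300447 0.039693013966012713 [-4.12744994 -1.30969042  1.36805169] [-0.41083407  0.75638122 -0.13135176]
[0.59167128 0.0402677 ] 0.15095039765451188 161.7114678686372
```

Following well (24° of swing, radius 151 mm, low forces). Continue to about 88°.

Call:
step_arm(
  series=[
    {"dx": 0.42, "dy": 0.03, "dz": 0, "twist": 1, "claw": 180},
    {"dx": 0.42, "dy": 0.03, "dz": 0, "twist": 1, "claw": 180},
    {"dx": 0.42, "dy": 0.03, "dz": 0, "twist": 1, "claw": 180},
    {"dx": 0.42, "dy": 0.03, "dz": 0, "twist": 1, "claw": 180},
  ],
)

```text
time_s: 4.22
eef_pos: [0.4955, 0.1576, 0.2058]
tool_rot: [-0.001, 0.942, 0.336, -0.002]
wrist_force: [-5.5, 0.9, 0.7]
width: 0.0397
```

Call:
step_arm(
  series=[
    {"dx": 0.42, "dy": 0.03, "dz": 0, "twist": 1, "claw": 180},
    {"dx": 0.42, "dy": 0.03, "dz": 0, "twist": 1, "claw": 180},
    {"dx": 0.42, "dy": 0.03, "dz": 0, "twist": 1, "claw": 180},
    {"dx": 0.42, "dy": 0.03, "dz": 0, "twist": 1, "claw": 180},
    {"dx": 0, "dy": 0, "dz": 0, "twist": 0, "claw": 180},
  ],
)

```text
time_s: 4.85
eef_pos: [0.5742, 0.1913, 0.206]
tool_rot: [-0.001, 0.998, 0.066, -0.0]
wrist_force: [-0.5, 5.2, -4.3]
width: 0.0395
```

Call:
step_arm(
  series=[
    {"dx": 0, "dy": 0, "dz": 0, "twist": 0, "claw": 0},
    {"dx": 0, "dy": 0, "dz": 0, "twist": 0, "claw": 0},
    {"dx": 0, "dy": 0, "dz": 0, "twist": 0, "claw": 0},
    {"dx": 0, "dy": 0, "dz": 0, "twist": 0, "claw": 0},
  ],
)

```text
time_s: 5.35
eef_pos: [0.5742, 0.1886, 0.2069]
tool_rot: [0.0, 0.998, 0.065, 0.0]
wrist_force: [-0.0, -0.4, -0.7]
width: 0.0774
```

Call:
step_arm(
  series=[
    {"dx": 0, "dy": 0, "dz": -0.7, "twist": 0, "claw": 0},
    {"dx": 0, "dy": 0, "dz": -0.8, "twist": 0, "claw": 0},
    {"dx": 0, "dy": 0, "dz": 0, "twist": 0, "claw": 0},
  ],
)

```text
time_s: 5.72
eef_pos: [0.5759, 0.1897, 0.2852]
tool_rot: [-0.001, 0.998, 0.065, 0.003]
wrist_force: [0.6, 0.0, -0.8]
width: 0.088
```

```bash
python3 - <<'E'
from h import *
o=arm.get_obs();print(o['joint_positions'])
plan(.487,-.281,.15,64.8)
E
```

```text
[-0.1705537   0.43229329 -0.30266133  1.6014401   0.13982663  1.12260212
 -1.94820346]
from [0.5759 0.1897 0.2852] 7.42 rows 10
{"dx":-0.298,"dy":0.911,"dz":0.270,"twist":-0.717}
{"dx":-0.387,"dy":0.876,"dz":0.270,"twist":-0.717}
{"dx":-0.473,"dy":0.833,"dz":0.270,"twist":-0.717}
{"dx":-0.554,"dy":0.782,"dz":0.270,"twist":-0.717}
{"dx":-0.629,"dy":0.722,"dz":0.270,"twist":-0.717}
{"dx":-0.698,"dy":0.656,"dz":0.270,"twist":-0.717}
{"dx":-0.761,"dy":0.583,"dz":0.270,"twist":-0.717}
{"dx":-0.815,"dy":0.504,"dz":0.270,"twist":-0.717}
{"dx":-0.861,"dy":0.420,"dz":0.270,"twist":-0.717}
{"dx":-0.899,"dy":0.332,"dz":0.270,"twist":-0.717}
```

```bash
python3 - <<'E'
from h import *
b=snap('top');a=snap('scene')
im=np.hstack([cv2.resize(b['color'][170:290,200:300],None,fx=4,fy=4),cv2.resize(a['color'][180:300,240:340],None,fx=4,fy=4)])
cv2.imwrite('pics/d.png',im[:,:,::-1])
B=np.array([np.cos(YAW),np.sin(YAW)]);N=np.array([-B[1],B[0]]);c0=np.array([.4426,.0275])
for n,c in(('top',b),('scene',a)):
    h,w=c['z_map'].shape
    P=cloud(c);l=np.dstack([(P[:,:,:2]-c0)@B,(P[:,:,:2]-c0)@N,P[:,:,2]])
    m=((abs(l[:,:,0])<.075)&(abs(l[:,:,1])<.09)&(abs(l[:,:,2]-.054)<.009)).astype(np.uint8)
    cs,_=cv2.findContours(m,cv2.RETR_EXTERNAL,cv2.CHAIN_APPROX_NONE);k=max(cs,key=cv2.contourArea)
    print(n,'block',m.sum(),cv2.minAreaRect((onplane(c,k.reshape(-1,2),.054)[:,:2]*1000).astype(np.float32)))
# cover, both views, plane z=.006; bar by depth
    q=((P[:,:,0]-.487)**2+(P[:,:,1]+.281)**2<.1**2)&(P[:,:,2]<.05)
    g=c['color'].astype(int);m=(q&(g.min(2)>128)).astype(np.uint8)
    cs,_=cv2.findContours(m,cv2.RETR_EXTERNAL,cv2.CHAIN_APPROX_NONE);k=max(cs,key=cv2.contourArea)
    print('cover',m.sum(),cv2.minAreaRect((onplane(c,k.reshape(-1,2),.006)[:,:2]*1000).astype(np.float32)))
    m=(q&(P[:,:,2]>.016));X=P[m][:,:2]; 
    if len(X)>20: print('bar',len(X),np.median(P[m],0),cv2.minAreaRect((X*1000).astype(np.float32)))
    q=(P[:,:,2]>.222)&(P[:,:,2]<.24)&(np.hypot(P[:,:,0]-.574,P[:,:,1]-.19)<.03)&(g.max(2)<60);X=P[q]
    if len(X): print('knob',len(X),(X.min(0)+X.max(0))/2)
E
```

```text
top block 1353 ((440.68939208984375, 26.807212829589844), (88.2209243774414, 130.7348175048828), 5.721438407897949)
cover 1375 ((487.4014892578125, -285.03369140625), (140.25013732910156, 97.00365447998047), 63.43465042114258)
bar 208 [ 0.48730164 -0.28103369  0.02456907] ((486.4375, -281.56591796875), (98.4303207397461, 19.04910659790039), 64.14986419677734)
knob 73 [0.5715759  0.18924643 0.22785263]
scene block 321 ((480.6746520996094, 53.73295593261719), (18.726398468017578, 86.89354705810547), 6.726452827453613)
cover 350 ((514.4639892578125, -299.9291076660156), (118.72306060791016, 28.291391372680664), 58.14171600341797)
bar 149 [ 0.49280335 -0.27751119  0.02356662] ((491.1986083984375, -282.04644775390625), (104.03068542480469, 17.628276824951172), 65.60835266113281)
knob 270 [0.57748356 0.19177774 0.22702434]
```

View pics/d.png

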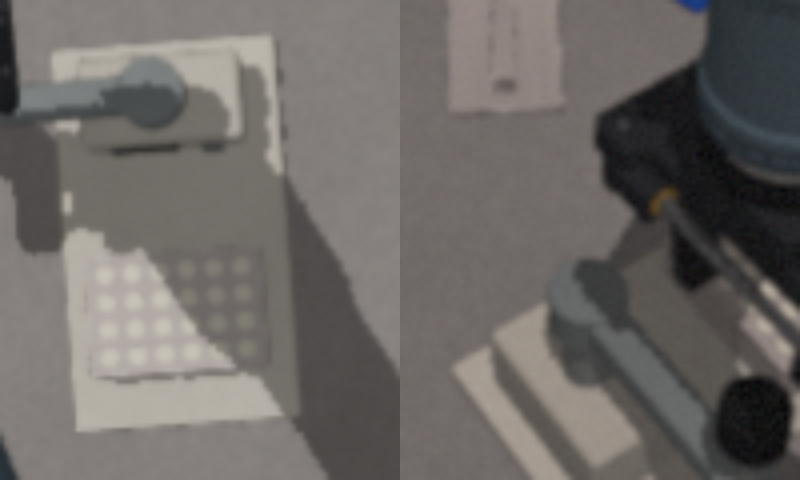

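The picture shows the press arm swung to +y and the block fully clear (top crop, about (180,310)). The block's 88.2 x 130.7 mm size matches the given one. On to the cover.

Call:
step_arm(
  series=[
    {"dx": -0.3, "dy": 0.91, "dz": 0.1, "twist": -0.72, "claw": 0},
    {"dx": -0.39, "dy": 0.88, "dz": 0.1, "twist": -0.72, "claw": 0},
    {"dx": -0.47, "dy": 0.83, "dz": 0.1, "twist": -0.72, "claw": 0},
    {"dx": -0.55, "dy": 0.78, "dz": 0.2, "twist": -0.72, "claw": 0},
    {"dx": -0.63, "dy": 0.72, "dz": 0.3, "twist": -0.72, "claw": 0},
  ],
)

```text
time_s: 6.45
eef_pos: [0.5287, -0.0477, 0.2404]
tool_rot: [-0.0, 0.95, 0.312, -0.001]
wrist_force: [0.7, 0.1, -0.8]
width: 0.0879
```

Call:
step_arm(
  series=[
    {"dx": -0.7, "dy": 0.66, "dz": 0.5, "twist": -0.72, "claw": 0},
    {"dx": -0.76, "dy": 0.58, "dz": 0.5, "twist": -0.72, "claw": 0},
    {"dx": -0.82, "dy": 0.5, "dz": 0.5, "twist": -0.72, "claw": 0},
    {"dx": -0.86, "dy": 0.42, "dz": 0.5, "twist": -0.72, "claw": 0},
    {"dx": -0.88, "dy": 0.33, "dz": 0.5, "twist": -0.7, "claw": 0},
  ],
)

```text
time_s: 7.08
eef_pos: [0.4846, -0.2819, 0.1147]
tool_rot: [-0.001, 0.843, 0.538, -0.0]
wrist_force: [1.5, -1.2, 0.1]
width: 0.0884
```

```bash
python3 - <<'E'
from h import *
plan(.488,-.281,.05,64.6,2)
E
```

```text
from [ 0.4846 -0.2819  0.1147] 65.06 rows 2
{"dx":0.022,"dy":0.027,"dz":0.647,"twist":0.029}
{"dx":0.023,"dy":0.027,"dz":0.647,"twist":0.029}
```

Call:
step_arm(
  series=[
    {"dx": 0.02, "dy": 0.03, "dz": 0.6, "twist": 0.03, "claw": 0},
    {"dx": 0.02, "dy": 0.03, "dz": 0.6, "twist": 0.03, "claw": 0},
    {"dx": 0, "dy": 0, "dz": 0, "twist": 0, "claw": 0},
  ],
)

```text
time_s: 7.45
eef_pos: [0.4871, -0.279, 0.0539]
tool_rot: [-0.003, 0.846, 0.533, -0.002]
wrist_force: [1.0, 0.0, -0.3]
width: 0.088
```

```bash
python3 - <<'E'
from h import *
plan(.488,-.281,.010,64.6,2)
E
```

```text
from [ 0.4871 -0.279   0.0539] 64.41 rows 2
{"dx":-0.014,"dy":0.017,"dz":0.439,"twist":-0.012}
{"dx":-0.014,"dy":0.017,"dz":0.439,"twist":-0.012}
```

Call:
step_arm(
  series=[
    {"dx": 0, "dy": 0, "dz": 0.43, "twist": 0, "claw": 0},
    {"dx": 0, "dy": 0, "dz": 0.42, "twist": 0, "claw": 0},
    {"dx": 0, "dy": 0, "dz": 0, "twist": 0, "claw": 0},
  ],
)

```text
time_s: 7.82
eef_pos: [0.4885, -0.2797, 0.0131]
tool_rot: [-0.001, 0.846, 0.533, -0.001]
wrist_force: [0.3, -0.3, -1.2]
width: 0.0882
```

Call:
step_arm(
  series=[
    {"dx": 0, "dy": 0, "dz": 0, "twist": 0, "claw": 255},
    {"dx": 0, "dy": 0, "dz": 0, "twist": 0, "claw": 255},
    {"dx": 0, "dy": 0, "dz": 0, "twist": 0, "claw": 255},
    {"dx": 0, "dy": 0, "dz": 0, "twist": 0, "claw": 255},
    {"dx": 0, "dy": 0, "dz": 0, "twist": 0, "claw": 255},
  ],
  grip_force=30,
)

```text
time_s: 8.45
eef_pos: [0.4897, -0.2804, 0.0143]
tool_rot: [0.0, 0.846, 0.533, 0.0]
wrist_force: [0.6, 0.3, -0.1]
width: 0.04
```

Call:
step_arm(
  series=[
    {"dx": 0, "dy": 0, "dz": 0, "twist": 0, "claw": 255},
    {"dx": 0, "dy": 0, "dz": 0, "twist": 0, "claw": 255},
    {"dx": 0, "dy": 0, "dz": 0, "twist": 0, "claw": 255},
    {"dx": 0, "dy": 0, "dz": 0, "twist": 0, "claw": 255},
  ],
)

```text
time_s: 8.95
eef_pos: [0.4896, -0.2803, 0.0142]
tool_rot: [-0.0, 0.846, 0.533, -0.0]
wrist_force: [-0.2, 0.3, 0.1]
width: 0.0178
```

Call:
step_arm(
  series=[
    {"dx": 0, "dy": 0, "dz": -0.4, "twist": 0, "claw": 255},
    {"dx": 0, "dy": 0, "dz": -0.8, "twist": 0, "claw": 255},
    {"dx": 0, "dy": 0, "dz": -0.9, "twist": 0, "claw": 255},
    {"dx": 0, "dy": 0, "dz": -0.6, "twist": 0, "claw": 255},
  ],
)

```text
time_s: 9.45
eef_pos: [0.4901, -0.2806, 0.1523]
tool_rot: [0.001, 0.846, 0.533, 0.001]
wrist_force: [0.5, -0.3, -3.5]
width: 0.0172
```

```bash
python3 - <<'E'
from h import *
plan(.4425,.0278,.13,95.7,9)
E
```

```text
from [ 0.4901 -0.2806  0.1523] 64.38 rows 9
{"dx":0.572,"dy":-0.392,"dz":0.050,"twist":-0.435}
{"dx":0.595,"dy":-0.356,"dz":0.050,"twist":-0.435}
{"dx":0.615,"dy":-0.319,"dz":0.050,"twist":-0.435}
{"dx":0.634,"dy":-0.281,"dz":0.050,"twist":-0.435}
{"dx":0.650,"dy":-0.243,"dz":0.050,"twist":-0.435}
{"dx":0.663,"dy":-0.203,"dz":0.050,"twist":-0.435}
{"dx":0.674,"dy":-0.162,"dz":0.050,"twist":-0.435}
{"dx":0.683,"dy":-0.121,"dz":0.050,"twist":-0.435}
{"dx":0.689,"dy":-0.079,"dz":0.050,"twist":-0.435}
```

Call:
step_arm(
  series=[
    {"dx": 0.57, "dy": -0.39, "dz": 0, "twist": -0.43, "claw": 255},
    {"dx": 0.59, "dy": -0.36, "dz": 0, "twist": -0.43, "claw": 255},
    {"dx": 0.61, "dy": -0.32, "dz": 0, "twist": -0.43, "claw": 255},
    {"dx": 0.63, "dy": -0.28, "dz": 0, "twist": -0.43, "claw": 255},
    {"dx": 0.65, "dy": -0.24, "dz": 0, "twist": -0.43, "claw": 255},
  ],
)

```text
time_s: 10.07
eef_pos: [0.4628, -0.1088, 0.1502]
tool_rot: [0.0, 0.756, 0.654, -0.0]
wrist_force: [0.4, -0.0, -4.0]
width: 0.0177
```

Call:
step_arm(
  series=[
    {"dx": 0.66, "dy": -0.2, "dz": 0.1, "twist": -0.43, "claw": 255},
    {"dx": 0.67, "dy": -0.16, "dz": 0.2, "twist": -0.43, "claw": 255},
    {"dx": 0.68, "dy": -0.12, "dz": 0.2, "twist": -0.43, "claw": 255},
    {"dx": 0.69, "dy": -0.08, "dz": 0.2, "twist": -0.43, "claw": 255},
    {"dx": 0, "dy": 0, "dz": 0, "twist": 0, "claw": 255},
  ],
)

```text
time_s: 10.7
eef_pos: [0.4421, 0.0296, 0.1146]
tool_rot: [-0.0, 0.671, 0.741, 0.0]
wrist_force: [0.4, -0.2, -3.1]
width: 0.0177
```

```bash
python3 - <<'E'
from h import *
plan(.4425,.0278,.078,95.7,2)
c=snap('scene');im=c['color'][190:310,250:400];cv2.imwrite('pics/e.png',cv2.resize(im,None,fx=5,fy=5)[:,:,::-1])
E
```

```text
from [0.4421 0.0296 0.1146] 95.65 rows 2
{"dx":-0.018,"dy":0.003,"dz":0.366,"twist":-0.003}
{"dx":-0.018,"dy":0.003,"dz":0.366,"twist":-0.003}
```

View pics/e.png

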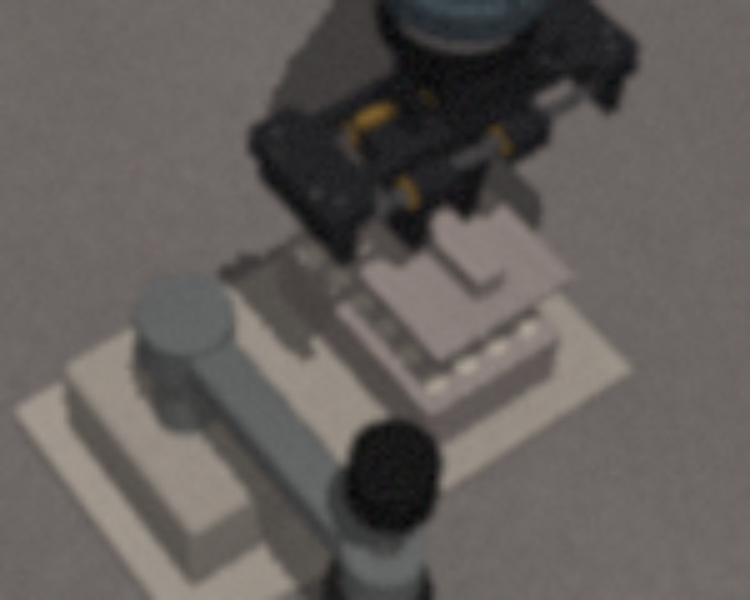

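The picture shows the cover held level and square above the block (plate corner (570,270), block corner (550,330)), with clearance to the swung arm. Lowering.

Call:
step_arm(
  series=[
    {"dx": -0.02, "dy": 0, "dz": 0.35, "twist": 0, "claw": 255},
    {"dx": -0.02, "dy": 0, "dz": 0.35, "twist": 0, "claw": 255},
    {"dx": 0, "dy": 0, "dz": 0.12, "twist": 0, "claw": 255},
    {"dx": 0, "dy": 0, "dz": 0.06, "twist": 0, "claw": 255},
    {"dx": 0, "dy": 0, "dz": 0, "twist": 0, "claw": 255},
  ],
)

```text
time_s: 11.38
eef_pos: [0.4434, 0.0247, 0.0706]
tool_rot: [0.0, 0.674, 0.739, 0.0]
wrist_force: [0.8, -0.5, -3.5]
width: 0.0175
```

Call:
step_arm(
  series=[
    {"dx": 0.05, "dy": -0.01, "dz": 0, "twist": -0.04, "claw": 255},
    {"dx": 0, "dy": 0, "dz": 0, "twist": 0, "claw": 255},
  ],
)

```text
time_s: 11.62
eef_pos: [0.4425, 0.0277, 0.0705]
tool_rot: [0.0, 0.671, 0.741, 0.0]
wrist_force: [0.7, 0.2, -3.2]
width: 0.0175
```

Call:
step_arm(
  series=[
    {"dx": 0, "dy": 0, "dz": 0.04, "twist": 0, "claw": 255},
    {"dx": 0, "dy": 0, "dz": 0, "twist": 0, "claw": 255},
  ],
)

```text
time_s: 11.88
eef_pos: [0.4424, 0.0274, 0.0682]
tool_rot: [0.0, 0.671, 0.741, 0.0]
wrist_force: [0.2, -0.5, -2.9]
width: 0.0176
```

Call:
step_arm(
  series=[
    {"dx": 0, "dy": 0, "dz": 0.02, "twist": 0, "claw": 255},
    {"dx": 0, "dy": 0, "dz": 0.02, "twist": 0, "claw": 255},
    {"dx": 0, "dy": 0, "dz": 0, "twist": 0, "claw": 255},
  ],
)

```text
time_s: 12.25
eef_pos: [0.4424, 0.0274, 0.068]
tool_rot: [0.001, 0.671, 0.741, -0.001]
wrist_force: [-9.6, -1.3, 30.0]
width: 0.0169
```

Call:
step_arm(
  series=[
    {"dx": 0, "dy": 0, "dz": -0.03, "twist": 0, "claw": 255},
    {"dx": 0, "dy": 0, "dz": 0, "twist": 0, "claw": 255},
  ],
)

```text
time_s: 12.5
eef_pos: [0.4425, 0.0274, 0.0681]
tool_rot: [0.0, 0.671, 0.741, 0.0]
wrist_force: [-2.2, 0.1, 8.2]
width: 0.0176
```

Call:
step_arm(
  series=[
    {"dx": 0, "dy": 0, "dz": 0, "twist": 0, "claw": 0},
    {"dx": 0, "dy": 0, "dz": 0, "twist": 0, "claw": 0},
    {"dx": 0, "dy": 0, "dz": 0, "twist": 0, "claw": 0},
    {"dx": 0, "dy": 0, "dz": 0, "twist": 0, "claw": 0},
    {"dx": 0, "dy": 0, "dz": 0, "twist": 0, "claw": 0},
  ],
)

```text
time_s: 13.12
eef_pos: [0.4424, 0.0274, 0.0677]
tool_rot: [-0.0, 0.671, 0.741, -0.0]
wrist_force: [-0.3, 0.0, -0.0]
width: 0.0655
```

Call:
step_arm(
  series=[
    {"dx": 0, "dy": 0, "dz": -0.5, "twist": 0, "claw": 0},
    {"dx": 0, "dy": 0, "dz": -1, "twist": 0, "claw": 0},
    {"dx": 0, "dy": 0, "dz": -1, "twist": 0, "claw": 0},
    {"dx": 0, "dy": 0, "dz": -1, "twist": 0, "claw": 0},
    {"dx": 0, "dy": 0, "dz": -1, "twist": 0, "claw": 0},
  ],
)

```text
time_s: 13.75
eef_pos: [0.442, 0.0274, 0.2944]
tool_rot: [0.0, 0.671, 0.741, -0.0]
wrist_force: [1.8, -0.9, -0.9]
width: 0.0882
```

```bash
python3 - <<'E'
from h import *
plan(.5748,.1885,.285,7.4)
E
```

```text
from [0.442  0.0274 0.2944] 95.67 rows 12
{"dx":0.245,"dy":0.247,"dz":0.016,"twist":0.919}
{"dx":0.275,"dy":0.213,"dz":0.016,"twist":0.919}
{"dx":0.300,"dy":0.176,"dz":0.016,"twist":0.919}
{"dx":0.320,"dy":0.136,"dz":0.016,"twist":0.919}
{"dx":0.335,"dy":0.094,"dz":0.016,"twist":0.919}
{"dx":0.344,"dy":0.051,"dz":0.016,"twist":0.919}
{"dx":0.348,"dy":0.006,"dz":0.016,"twist":0.919}
{"dx":0.346,"dy":-0.038,"dz":0.016,"twist":0.919}
{"dx":0.338,"dy":-0.082,"dz":0.016,"twist":0.919}
{"dx":0.325,"dy":-0.125,"dz":0.016,"twist":0.919}
{"dx":0.306,"dy":-0.165,"dz":0.016,"twist":0.919}
{"dx":0.282,"dy":-0.203,"dz":0.016,"twist":0.919}
```

Call:
step_arm(
  series=[
    {"dx": 0.25, "dy": 0.25, "dz": 0, "twist": 0.92, "claw": 0},
    {"dx": 0.28, "dy": 0.21, "dz": 0, "twist": 0.92, "claw": 0},
    {"dx": 0.3, "dy": 0.18, "dz": 0, "twist": 0.92, "claw": 0},
    {"dx": 0.32, "dy": 0.14, "dz": 0, "twist": 0.92, "claw": 0},
  ],
)

```text
time_s: 14.25
eef_pos: [0.4871, 0.0818, 0.2926]
tool_rot: [0.0, 0.839, 0.544, -0.0]
wrist_force: [-0.4, 0.6, 0.1]
width: 0.0881
```

Call:
step_arm(
  series=[
    {"dx": 0.33, "dy": 0.09, "dz": 0, "twist": 0.92, "claw": 0},
    {"dx": 0.34, "dy": 0.05, "dz": 0, "twist": 0.92, "claw": 0},
    {"dx": 0.35, "dy": 0.01, "dz": 0, "twist": 0.92, "claw": 0},
    {"dx": 0.35, "dy": -0.04, "dz": 0, "twist": 0.92, "claw": 0},
  ],
)

```text
time_s: 14.75
eef_pos: [0.5313, 0.1354, 0.2925]
tool_rot: [0.0, 0.95, 0.313, -0.0]
wrist_force: [-0.4, 0.5, -0.9]
width: 0.0884
```

Call:
step_arm(
  series=[
    {"dx": 0.34, "dy": -0.08, "dz": 0, "twist": 0.92, "claw": 0},
    {"dx": 0.33, "dy": -0.12, "dz": 0, "twist": 0.92, "claw": 0},
    {"dx": 0.31, "dy": -0.16, "dz": 0, "twist": 0.92, "claw": 0},
    {"dx": 0.28, "dy": -0.2, "dz": 0, "twist": 0.92, "claw": 0},
    {"dx": 0, "dy": 0, "dz": 0, "twist": 0, "claw": 0},
  ],
)

```text
time_s: 15.38
eef_pos: [0.576, 0.1893, 0.2923]
tool_rot: [-0.0, 0.998, 0.065, -0.0]
wrist_force: [-0.2, 0.1, -0.1]
width: 0.0878
```

```bash
python3 - <<'E'
from h import *
plan(.5745,.1885,.2065,7.4,3)
b=snap('top');P=cloud(b)
m=((np.hypot(P[:,:,0]-.441,P[:,:,1]-.027)<.1)&(abs(P[:,:,2]-.06)<.008)|(np.hypot(P[:,:,0]-.441,P[:,:,1]-.027)<.06)&(abs(P[:,:,2]-.07)<.012)).astype(np.uint8)
cs,_=cv2.findContours(m,cv2.RETR_EXTERNAL,cv2.CHAIN_APPROX_NONE);k=max(cs,key=cv2.contourArea)
print('cover',m.sum(),cv2.minAreaRect((onplane(b,k.reshape(-1,2),.060)[:,:2]*1000).astype(np.float32)))
m=(np.hypot(P[:,:,0]-.441,P[:,:,1]-.027)<.1)&(abs(P[:,:,2]-.078)<.008);print('bar',m.sum(),np.nanmedian(P[m],0),cv2.minAreaRect((P[m][:,:2]*1000).astype(np.float32)))
m=(np.hypot(P[:,:,0]-.441,P[:,:,1]-.027)<.06)&(abs(P[:,:,2]-.06)<.008);A=np.c_[P[m][:,:2],np.ones(m.sum())];print('plane',np.linalg.lstsq(A,P[m][:,2],rcond=None)[0], P[m][:,2].mean())
im=b['color'][180:280,200:300];cv2.imwrite('pics/f.png',cv2.resize(im,None,fx=6,fy=6,interpolation=2)[:,:,::-1])
E
```

```text
from [0.576  0.1893 0.2923] 7.5 rows 3
{"dx":-0.011,"dy":0.004,"dz":0.572,"twist":0.004}
{"dx":-0.011,"dy":0.004,"dz":0.572,"twist":0.004}
{"dx":-0.011,"dy":0.004,"dz":0.572,"twist":0.004}
cover 1342 ((441.207763671875, 25.473773956298828), (88.43310546875, 131.2687225341797), 5.83563756942749)
bar 222 [0.4413612  0.02417108 0.07905689] ((440.8869323730469, 24.219642639160156), (18.89305305480957, 98.86175537109375), 5.9465179443359375)
plane [ 0.00265155 -0.00183699  0.05959616] 0.060714862606427826
```

View pics/f.png

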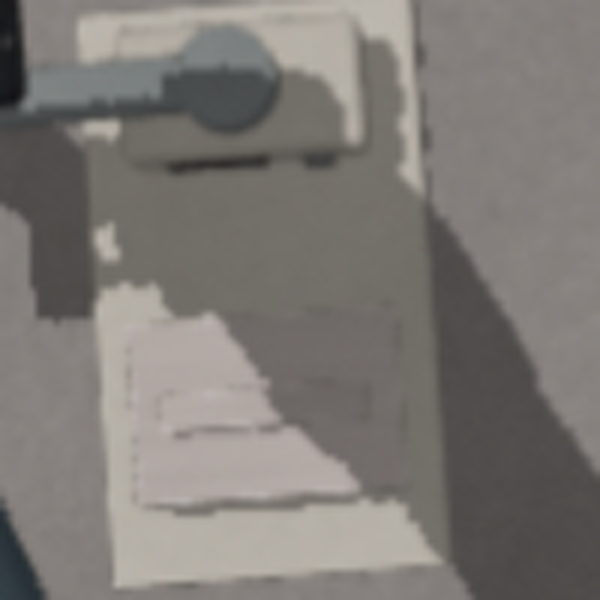

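The picture shows the cover seated on the block, edges parallel, bar along y (plate about (135..400, 310..505)). Its centre is within about 1.5 mm of the block centre, 5.8° against 5.7°, plate top at 60.7 mm. Now I'll grip the knob and swing back.

Call:
step_arm(
  series=[
    {"dx": -0.02, "dy": -0.03, "dz": 0.57, "twist": 0, "claw": 0},
    {"dx": 0, "dy": 0, "dz": 0.57, "twist": 0, "claw": 0},
    {"dx": 0, "dy": 0, "dz": 0.57, "twist": 0, "claw": 100},
    {"dx": 0, "dy": 0, "dz": 0, "twist": 0, "claw": 180},
    {"dx": 0, "dy": 0, "dz": 0, "twist": 0, "claw": 180},
  ],
  grip_force=15,
)

```text
time_s: 16.05
eef_pos: [0.5754, 0.1894, 0.2084]
tool_rot: [-0.0, 0.998, 0.064, 0.001]
wrist_force: [0.1, 0.1, 0.1]
width: 0.0603
```

Call:
step_arm(
  series=[
    {"dx": 0, "dy": 0, "dz": 0, "twist": 0, "claw": 180},
    {"dx": 0, "dy": 0, "dz": 0, "twist": 0, "claw": 180},
    {"dx": 0, "dy": 0, "dz": 0, "twist": 0, "claw": 180},
    {"dx": 0, "dy": 0, "dz": 0, "twist": 0, "claw": 180},
    {"dx": 0, "dy": 0, "dz": 0, "twist": 0, "claw": 180},
  ],
)

```text
time_s: 16.68
eef_pos: [0.5753, 0.1915, 0.208]
tool_rot: [-0.001, 0.998, 0.065, 0.001]
wrist_force: [-0.6, 5.4, 2.0]
width: 0.0395
```

```bash
python3 - <<'E'
from h import *
o=arm.get_obs();p=o['eef_pos'];f=tyaw(o['tool_rot']);print(p,np.rad2deg(f),o['width'],o['wrist_force'])
H=np.array([.5918,.0421]);h=H-p[:2];d=np.arctan2(-h[1],-h[0]);print(np.linalg.norm(h),np.rad2deg(d))
th=np.deg2rad(8);c,s=np.cos(th),np.sin(th);m=h-np.array([c*h[0]-s*h[1],s*h[0]+c*h[1]])
print((np.cos(f)*m[0]+np.sin(f)*m[1])/.05,(np.sin(f)*m[0]-np.cos(f)*m[1])/.05)
E
```

```text
[0.57527564 0.19145715 0.20800932] 7.410069263147908 0.03954415128285073 [-0.64702248  5.3543917   2.00624279]
0.15026846622106527 96.31333289787115
-0.4187497656647747 0.02123686176770151
```

Call:
step_arm(
  series=[
    {"dx": -0.42, "dy": -0.01, "dz": 0, "twist": -1, "claw": 180},
    {"dx": -0.42, "dy": 0.02, "dz": 0, "twist": -1, "claw": 180},
    {"dx": -0.42, "dy": 0.02, "dz": 0, "twist": -1, "claw": 180},
    {"dx": -0.42, "dy": 0.02, "dz": 0, "twist": -1, "claw": 180},
  ],
)

```text
time_s: 17.18
eef_pos: [0.4978, 0.1596, 0.2075]
tool_rot: [0.0, 0.941, 0.339, 0.001]
wrist_force: [3.0, 0.1, 0.8]
width: 0.0398
```

Call:
step_arm(
  series=[
    {"dx": -0.42, "dy": 0.02, "dz": 0, "twist": -1, "claw": 180},
    {"dx": -0.42, "dy": 0.02, "dz": 0, "twist": -1, "claw": 180},
    {"dx": -0.42, "dy": 0.02, "dz": 0, "twist": -1, "claw": 180},
    {"dx": -0.42, "dy": 0.02, "dz": 0, "twist": -1, "claw": 180},
  ],
)

```text
time_s: 17.68
eef_pos: [0.4497, 0.0919, 0.2075]
tool_rot: [0.001, 0.811, 0.585, 0.001]
wrist_force: [7.4, 1.9, -3.1]
width: 0.0395
```

Call:
step_arm(
  series=[
    {"dx": -0.42, "dy": 0.02, "dz": 0, "twist": -1, "claw": 180},
    {"dx": -0.42, "dy": 0.02, "dz": 0, "twist": -1, "claw": 180},
    {"dx": 0, "dy": 0, "dz": 0, "twist": 0, "claw": 180},
  ],
)

```text
time_s: 18.05
eef_pos: [0.4415, 0.0496, 0.2074]
tool_rot: [0.001, 0.724, 0.69, 0.0]
wrist_force: [4.8, 0.6, -4.7]
width: 0.0395
```

```bash
python3 - <<'E'
from h import *
o=arm.get_obs();p=o['eef_pos'];f=tyaw(o['tool_rot']);print(p,np.rad2deg(f),o['width'],o['wrist_force'])
H=np.array([.5918,.0421]);h=H-p[:2];d=np.arctan2(-h[1],-h[0]);print(np.linalg.norm(h),np.rad2deg(d))
plan(.4425,.0270,p[2],95.6)
E
```

```text
[0.44147462 0.04959901 0.2074482 ] 87.23257835282307 0.03945281728407376 [ 4.84970569  0.58256201 -4.73489768]
0.15051231112496144 177.14415738388024
from [0.4415 0.0496 0.2074] 87.23 rows 2
{"dx":-0.225,"dy":0.021,"dz":-0.000,"twist":-0.523}
{"dx":-0.226,"dy":0.005,"dz":-0.000,"twist":-0.523}
```

Call:
step_arm(
  series=[
    {"dx": -0.23, "dy": 0.03, "dz": 0, "twist": -0.52, "claw": 180},
    {"dx": -0.23, "dy": 0.02, "dz": 0, "twist": -0.52, "claw": 180},
    {"dx": 0, "dy": 0, "dz": 0, "twist": 0, "claw": 180},
  ],
)

```text
time_s: 18.42
eef_pos: [0.442, 0.0281, 0.207]
tool_rot: [-0.0, 0.672, 0.74, -0.001]
wrist_force: [-1.4, 0.7, 1.5]
width: 0.0396
```

```bash
python3 - <<'E'
from h import *
p=arm.get_obs()['eef_pos'];plan(.4427,.0270,p[2],95.6)
E
```

```text
from [0.442  0.0281 0.207 ] 95.52 rows 1
{"dx":-0.024,"dy":0.011,"dz":-0.000,"twist":-0.009}
```

Call:
step_arm(
  series=[
    {"dx": 0, "dy": 0, "dz": 0, "twist": 0, "claw": 0},
    {"dx": 0, "dy": 0, "dz": 0, "twist": 0, "claw": 0},
    {"dx": 0, "dy": 0, "dz": 0, "twist": 0, "claw": 0},
    {"dx": 0, "dy": 0, "dz": -0.6, "twist": 0, "claw": 0},
    {"dx": 0, "dy": 0, "dz": -0.6, "twist": 0, "claw": 0},
  ],
)

```text
time_s: 19.05
eef_pos: [0.4423, 0.0287, 0.2678]
tool_rot: [-0.0, 0.671, 0.741, -0.0]
wrist_force: [0.6, -0.0, 0.7]
width: 0.0871
```

Call:
step_arm(
  series=[
    {"dx": 0, "dy": 0, "dz": 0, "twist": 0, "claw": 255},
    {"dx": 0, "dy": 0, "dz": 0, "twist": 0, "claw": 255},
    {"dx": 0, "dy": 0, "dz": 0, "twist": 0, "claw": 255},
    {"dx": 0, "dy": 0, "dz": 0, "twist": 0, "claw": 255},
    {"dx": 0, "dy": 0, "dz": 0, "twist": 0, "claw": 255},
  ],
)

```text
time_s: 19.68
eef_pos: [0.4424, 0.0286, 0.2669]
tool_rot: [-0.0, 0.671, 0.741, -0.0]
wrist_force: [0.5, 1.3, -0.3]
width: 0.0401
```

Call:
step_arm(
  series=[
    {"dx": 0, "dy": 0, "dz": 0, "twist": 0, "claw": 255},
    {"dx": 0, "dy": 0, "dz": 0, "twist": 0, "claw": 255},
    {"dx": 0, "dy": 0, "dz": 0, "twist": 0, "claw": 255},
    {"dx": 0, "dy": 0, "dz": 0, "twist": 0, "claw": 255},
    {"dx": 0, "dy": 0, "dz": 0, "twist": 0, "claw": 255},
  ],
)

```text
time_s: 20.3
eef_pos: [0.4426, 0.0285, 0.2672]
tool_rot: [0.0, 0.671, 0.741, 0.0]
wrist_force: [-0.0, -0.9, 0.7]
width: 0.0008
```

```bash
python3 - <<'E'
from h import *
B=np.array([np.cos(YAW),np.sin(YAW)]);N=np.array([-B[1],B[0]])
o=arm.get_obs();print(o['eef_pos'],o['width'],o['wrist_force'])
a=snap('scene');im=a['color'][190:310,250:400];cv2.imwrite('pics/g.png',cv2.resize(im,None,fx=5,fy=5)[:,:,::-1])
P=cloud(a);g=a['color']
q=(P[:,:,2]>.195)&(P[:,:,2]<.234)&(np.hypot(P[:,:,0]-.444,P[:,:,1]-.027)<.035)&(g.max(2)<70);X=P[q];print('knob',len(X),X.min(0),X.max(0),(X.min(0)+X.max(0))/2)
# arm centreline direction
q=(abs(P[:,:,2]-.153)<.006)&(P[:,:,0]>.47)&(P[:,:,0]<.565)&(abs(P[:,:,1]-.03)<.04);X=P[q][:,:2]
x=(X-[.5918,.0421])@B;y=(X-[.5918,.0421])@N
for lo in np.arange(-.12,-.03,.02):
    s=(x>lo)&(x<lo+.02);print(round(lo,2),s.sum(),(y[s].min()+y[s].max())/2 if s.any() else '')
E
```

```text
[0.44263516 0.02853352 0.26722036] 0.0007869364154667544 [-0.03173792 -0.8653034   0.67884857]
knob 291 [0.42443171 0.00779649 0.19821219] [0.46472124 0.0482326  0.23233727] [0.44457647 0.02801455 0.21527473]
-0.12 68 0.00014379190074905682
-0.1 73 -0.00037590549021664695
-0.08 72 0.0004990868903172714
-0.06 76 -0.0001838933375973989
-0.04 50 -0.00018750415177932068
```

View pics/g.png

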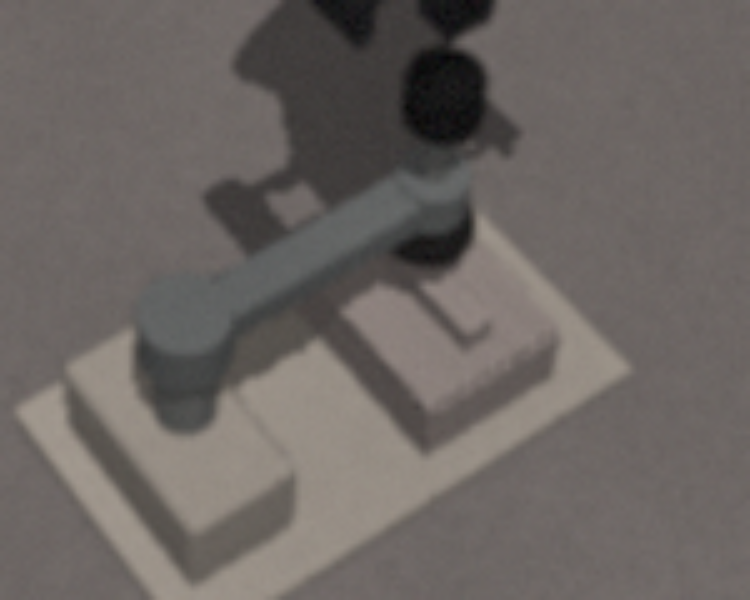

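The picture shows the arm back in line (centreline offset under 0.5 mm), the knob over the cover (knob at (445,95)) and the foot above the bar (435,240). Now pressing with shut fingers.

Call:
step_arm(
  series=[
    {"dx": 0, "dy": 0.02, "dz": 0.5, "twist": 0, "claw": 255},
    {"dx": 0, "dy": 0, "dz": 0.16, "twist": 0, "claw": 255},
    {"dx": 0, "dy": 0, "dz": 0.08, "twist": 0, "claw": 255},
    {"dx": 0, "dy": 0, "dz": 0.08, "twist": 0, "claw": 255},
  ],
)

```text
time_s: 20.85
eef_pos: [0.4438, 0.0288, 0.2265]
tool_rot: [0.0, 0.671, 0.741, 0.0]
wrist_force: [-2.3, 0.4, 2.7]
width: 0.0008
```

Call:
step_arm(
  series=[
    {"dx": 0, "dy": 0, "dz": 0.08, "twist": 0, "claw": 255},
    {"dx": 0, "dy": 0, "dz": 0.08, "twist": 0, "claw": 255},
    {"dx": 0, "dy": 0, "dz": 0.08, "twist": 0, "claw": 255},
    {"dx": 0, "dy": 0, "dz": 0.08, "twist": 0, "claw": 255},
  ],
)

```text
time_s: 21.35
eef_pos: [0.4439, 0.0287, 0.2101]
tool_rot: [0.0, 0.671, 0.741, 0.0]
wrist_force: [-0.1, 0.0, 1.9]
width: 0.0005
```

Call:
step_arm(
  series=[
    {"dx": 0, "dy": 0, "dz": 0.02, "twist": 0, "claw": 255},
    {"dx": 0, "dy": 0, "dz": 0.01, "twist": 0, "claw": 255},
  ],
)

```text
time_s: 21.6
eef_pos: [0.4438, 0.0287, 0.2087]
tool_rot: [0.0, 0.671, 0.741, 0.0]
wrist_force: [0.1, 0.6, 2.1]
width: 0.0004
```

Call:
step_arm(
  series=[
    {"dx": 0, "dy": 0, "dz": 0.02, "twist": 0, "claw": 255},
    {"dx": 0, "dy": 0, "dz": 0.01, "twist": 0, "claw": 255},
  ],
)

```text
time_s: 21.85
eef_pos: [0.4438, 0.0287, 0.2073]
tool_rot: [0.0, 0.671, 0.741, 0.0]
wrist_force: [1.7, 0.2, 2.9]
width: 0.0002
```

Call:
step_arm(
  series=[
    {"dx": 0, "dy": 0, "dz": 0.02, "twist": 0, "claw": 255},
    {"dx": 0, "dy": 0, "dz": 0.01, "twist": 0, "claw": 255},
  ],
)

```text
time_s: 22.1
eef_pos: [0.4438, 0.0287, 0.2057]
tool_rot: [0.0, 0.671, 0.741, 0.0]
wrist_force: [1.6, 1.0, 2.6]
width: 0.0005
```

Call:
step_arm(
  series=[
    {"dx": 0, "dy": 0, "dz": 0.02, "twist": 0, "claw": 255},
    {"dx": 0, "dy": 0, "dz": 0.01, "twist": 0, "claw": 255},
  ],
)

```text
time_s: 22.35
eef_pos: [0.4438, 0.0287, 0.2042]
tool_rot: [0.0, 0.671, 0.741, 0.0]
wrist_force: [1.4, 1.0, 2.1]
width: 0.0006
```

Call:
step_arm(
  series=[
    {"dx": 0, "dy": 0, "dz": 0.02, "twist": 0, "claw": 255},
    {"dx": 0, "dy": 0, "dz": 0.01, "twist": 0, "claw": 255},
  ],
)

```text
time_s: 22.6
eef_pos: [0.4437, 0.0286, 0.2027]
tool_rot: [0.0, 0.671, 0.741, 0.0]
wrist_force: [1.9, 1.2, 2.5]
width: 0.0005
```

Call:
step_arm(
  series=[
    {"dx": 0, "dy": 0, "dz": 0.02, "twist": 0, "claw": 255},
    {"dx": 0, "dy": 0, "dz": 0.01, "twist": 0, "claw": 255},
  ],
)

```text
time_s: 22.85
eef_pos: [0.4436, 0.0286, 0.2011]
tool_rot: [0.0, 0.671, 0.741, -0.0]
wrist_force: [1.6, 1.6, 2.0]
width: 0.0
```

Call:
step_arm(
  series=[
    {"dx": 0, "dy": 0, "dz": 0.02, "twist": 0, "claw": 255},
    {"dx": 0, "dy": 0, "dz": 0.01, "twist": 0, "claw": 255},
  ],
)

```text
time_s: 23.1
eef_pos: [0.4436, 0.0286, 0.1996]
tool_rot: [-0.0, 0.671, 0.741, -0.0]
wrist_force: [1.6, 0.6, 5.4]
width: 0.0005
```

Force rising (5.4 N): contact is beginning. Finer steps.

Call:
step_arm(
  series=[
    {"dx": 0, "dy": 0, "dz": 0.01, "twist": 0, "claw": 255},
    {"dx": 0, "dy": 0, "dz": 0, "twist": 0, "claw": 255},
  ],
)

```text
time_s: 23.35
eef_pos: [0.4436, 0.0286, 0.1996]
tool_rot: [0.0, 0.671, 0.741, -0.0]
wrist_force: [-0.8, -0.9, 8.6]
width: 0.0005
```

Call:
step_arm(
  series=[
    {"dx": 0, "dy": 0, "dz": 0.01, "twist": 0, "claw": 255},
    {"dx": 0, "dy": 0, "dz": 0, "twist": 0, "claw": 255},
  ],
)

```text
time_s: 23.6
eef_pos: [0.4436, 0.0286, 0.1996]
tool_rot: [0.0, 0.671, 0.741, -0.0]
wrist_force: [-3.1, -0.1, 15.7]
width: 0.0004
```

Call:
step_arm(
  series=[
    {"dx": 0, "dy": 0, "dz": 0.005, "twist": 0, "claw": 255},
    {"dx": 0, "dy": 0, "dz": 0, "twist": 0, "claw": 255},
    {"dx": 0, "dy": 0, "dz": 0, "twist": 0, "claw": 255},
    {"dx": 0, "dy": 0, "dz": 0, "twist": 0, "claw": 255},
  ],
)

```text
time_s: 24.1
eef_pos: [0.4437, 0.0286, 0.1996]
tool_rot: [0.0, 0.671, 0.741, -0.0]
wrist_force: [-4.5, -1.2, 17.7]
width: 0.0003
```

About 18 N at the wrist minus 3 N friction is roughly 15 N on the cover, held 0.4 s. Back off gently, straight up.

Call:
step_arm(
  series=[
    {"dx": 0, "dy": 0, "dz": -0.02, "twist": 0, "claw": 255},
    {"dx": 0, "dy": 0, "dz": -0.1, "twist": 0, "claw": 255},
    {"dx": 0, "dy": 0, "dz": -0.8, "twist": 0, "claw": 255},
    {"dx": 0, "dy": 0, "dz": -1, "twist": 0, "claw": 255},
    {"dx": 0, "dy": 0, "dz": -0.5, "twist": 0, "claw": 255},
  ],
)

```text
time_s: 24.72
eef_pos: [0.4438, 0.0287, 0.3215]
tool_rot: [0.001, 0.671, 0.741, 0.0]
wrist_force: [0.6, 0.4, -0.5]
width: 0.0002
```

Call:
step_arm(
  series=[
    {"dx": -1, "dy": 0, "dz": 0, "twist": 0, "claw": 255},
    {"dx": -1, "dy": 0, "dz": 0, "twist": 0, "claw": 255},
    {"dx": -1, "dy": 0, "dz": 0, "twist": 0, "claw": 255},
    {"dx": 0, "dy": 0, "dz": 0, "twist": 0, "claw": 255},
  ],
)

```text
time_s: 25.22
eef_pos: [0.4574, -0.1248, 0.3187]
tool_rot: [-0.001, 0.674, 0.739, -0.001]
wrist_force: [-0.4, 1.2, 0.5]
width: 0.0006
```

```bash
python3 - <<'E'
from h import *
B=np.array([np.cos(YAW),np.sin(YAW)]);N=np.array([-B[1],B[0]])
o=arm.get_obs();print(o['eef_pos'],o['wrist_force'])
b=snap('top');a=snap('scene')
im=np.hstack([cv2.resize(b['color'][170:290,200:300],None,fx=4,fy=4),cv2.resize(a['color'][200:300,250:350],None,fx=4.8,fy=4.8)[:480]])
cv2.imwrite('pics/i.png',im[:,:,::-1])
for n,c in(('top',b),('scene',a)):
    P=cloud(c);g=c['color'];r=np.hypot(P[:,:,0]-.441,P[:,:,1]-.027)
    q=(P[:,:,2]>.185)&(P[:,:,2]<.21)&(r<.035)&(g.max(2)<70);X=P[q];print(n,'knob',len(X),(X.min(0)+X.max(0))/2,np.percentile(X[:,2],90))
    m=((r<.1)&(abs(P[:,:,2]-.060)<.009)).astype(np.uint8)
    cs,_=cv2.findContours(m,cv2.RETR_EXTERNAL,cv2.CHAIN_APPROX_NONE);k=np.vstack([x for x in cs if cv2.contourArea(x)>30])
    print('cover',m.sum(),cv2.minAreaRect((onplane(c,k.reshape(-1,2),.06)[:,:2]*1000).astype(np.float32)))
E
```

```text
[ 0.45740885 -0.12476489  0.31871956] [-0.36366503  1.22406339  0.511797  ]
top knob 168 [0.43992442 0.02545411 0.19600704] 0.20264855010159796
cover 934 ((441.1632995605469, 25.664112091064453), (88.44447326660156, 131.67193603515625), 5.808377742767334)
scene knob 212 [0.44476522 0.02733344 0.19436567] 0.2006985025083235
cover 752 ((445.0418701171875, 49.143733978271484), (90.64279174804688, 96.64257049560547), 6.093090534210205)
```

View pics/i.png

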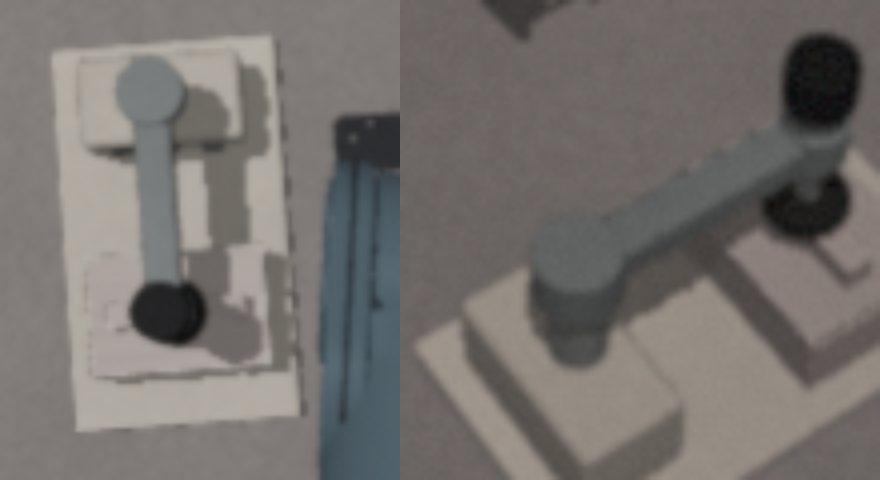

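The picture shows the knob down (about 199 mm, was 229 mm), the foot on the bar, the arm over the cover's middle and the cover square on the block, with the robot clear of everything. Handing in.

```bash
python3 -c "
from plant import arm
print(arm.hand_in())"
```

```text
the job is handed in; nothing more can be done
None
```

I swung the press arm about 88° clear by its knob, laid the bare-aluminium cover on the block, swung the arm back and pressed the plunger down. I then backed off and handed in at about 25 s. The interface gives no verdict, so what follows is from my own checks.

- **Pressing force:** the wrist read 17.7 N after a 0.4 s hold. Taking off the stated 3 N of friction leaves about 15 N on the cover. The highest reading was 17.7 N, well under the 35 N limit.
- **Cover:** in the last top view its centre is about 1.2 mm from the block's centre, at 5.8° against the block's 5.7°. Earlier, its plate top measured about 60.7 mm, against the 60 mm expected.
- **Plunger:** the knob is within about 3 mm of the block's centre and stayed at about 199 mm after the fingers left it.
- **Hard contact while placing:** the wrist force reached 30 N for a moment when the cover seated on the block. I eased it to 8 N before letting go.
- **Disagreements:** the two cameras differ by about 2–5 mm in x. The scene camera's last cover rectangle was partly hidden, so I ignored it.
- **Not checked:** I did not measure the force that stays on the foot after backing off. I also did not measure the tip rack, bottle and pipette again, though I never worked near them.

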